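# Make up the bonding load on the spindle scale

### The job

Make up the load for a glued find: thread the square steel plates with a bore, one at a time, onto the scale's spindle, each slid down flat onto the carrier or the plate below, until the needle rests between the two thick black bars on the dial. Feel for the bore gently, never push the scale into overload, and do not drop a plate down the spindle. Leave the plates you do not need lying on the bench, and everything else where it is.

Things in the scene. Friction and masses are not known exactly. Their poses are not given: they have to be found in the camera images.
- spindle_top (a point): centre of the flat top of the load scale's upright steel spindle: 15 mm diameter, 62 mm tall above the round carrier plate, edge not chamfered. It sinks straight down with the carrier when loaded or pressed; 0.19 m above the bench when the carrier joint reads 0. The grey scale housing (170 x 320 x 60 mm high) is fixed
- carrier_seat (a point): middle of the top face of the scale's round carrier plate (90 mm diameter), at the foot of the spindle, 62 mm below the spindle's top; weight plates threaded on the spindle rest here, one on the other. z is up
- carrier (a joint): how far the carrier has sunk, m, positive down. It stands on a damped spring of 250 N/m: one plate sinks it by about 0.007. The empty carrier (its own weight differs) starts between -0.003 and 0.005. The dial's two thick raised black bars stand at 0.0130 and 0.0215. Past 0.038 the scale is overloaded (hard stop at 0.042)
- plate0_c (a point): square steel weight plate, 44 x 44 x 14 mm, about 180 g, flat on the bench; this point is its outer centre, half-way up, x and y along its edges. A round bore of 17.5 mm goes through it, roughly drilled: the bore's axis lies 3 mm from the outer centre, in a direction that differs from plate to plate and is not given (feel for it, or see it). All four plates serve equally
- plate1_c (a point): square steel weight plate, 44 x 44 x 14 mm, about 180 g, flat on the bench; this point is its outer centre, half-way up, x and y along its edges. A round bore of 17.5 mm goes through it, roughly drilled: the bore's axis lies 3 mm from the outer centre, in a direction that differs from plate to plate and is not given (feel for it, or see it). All four plates serve equally
- plate2_c (a point): square steel weight plate, 44 x 44 x 14 mm, about 180 g, flat on the bench; this point is its outer centre, half-way up, x and y along its edges. A round bore of 17.5 mm goes through it, roughly drilled: the bore's axis lies 3 mm from the outer centre, in a direction that differs from plate to plate and is not given (feel for it, or see it). All four plates serve equally
- plate3_c (a point): square steel weight plate, 44 x 44 x 14 mm, about 180 g, flat on the bench; this point is its outer centre, half-way up, x and y along its edges. A round bore of 17.5 mm goes through it, roughly drilled: the bore's axis lies 3 mm from the outer centre, in a direction that differs from plate to plate and is not given (feel for it, or see it). All four plates serve equally
- slug: bystander: solid round steel disc without a bore, 42 mm diameter, 16 mm high, among the plates; origin at its underside
- jar: bystander: small amber jar with white lid, 44 mm diameter, 48 mm high, among the plates; origin at its underside
- brush: bystander: hand brush lying behind the plates
- spatula: bystander: spatula lying to the left of the plates
- beaker: bystander: white plastic beaker, 66 mm wide, 85 mm high, behind the plates
- fragment: bystander: hollow bronze horn mouth, 68 mm wide, 85 mm high, standing at the back
- scale: the scale's fixed grey housing; origin on the bench below the spindle; the flat upward-facing paper dial's centre is 145 mm from the spindle to the housing's own -y (robot's right), 64 mm up. Its needle turns 80 rad per m of sinking, clockwise from above, from the housing's +x at reading 0; thin ticks every 0.005 from 0 to 0.035
Not all that is in view belongs to the job. What is shaped like the part that bears plate1_c but orange or red is not meant.

How it is judged (in metres and radians):
On the way, in this order (a step that is already met when the one before it is completed fails the run):
1. a first plate lies on the carrier, threaded on the spindle and let go, the needle still short of the first bar ((((horizontal distance between plate0_c and carrier_seat below 0.0065 m and z of plate0_c in the frame of carrier_seat between 0.004 and 0.053 m and angle between plate0_c's own z axis and vertical below 0.1 rad) and contact force between the fingers and plate0 below 0.05 N) or ((horizontal distance between plate1_c and carrier_seat below 0.0065 m and z of plate1_c in the frame of carrier_seat between 0.004 and 0.053 m and angle between plate1_c's own z axis and vertical below 0.1 rad) and contact force between the fingers and plate1 below 0.05 N) or ((horizontal distance between plate2_c and carrier_seat below 0.0065 m and z of plate2_c in the frame of carrier_seat between 0.004 and 0.053 m and angle between plate2_c's own z axis and vertical below 0.1 rad) and contact force between the fingers and plate2 below 0.05 N) or ((horizontal distance between plate3_c and carrier_seat below 0.0065 m and z of plate3_c in the frame of carrier_seat between 0.004 and 0.053 m and angle between plate3_c's own z axis and vertical below 0.1 rad) and contact force between the fingers and plate3 below 0.05 N)) and value of joint carrier below 0.0125 m), for 0.2 s.
2. the needle stands between the bars with the gripper clear of the scale and plates (value of joint carrier between 0.0125 and 0.022 m and contact force between each of the arm, the fingers and anything else below 0.05 N), for 0.4 s.
At the end, for the whole second after the job is handed in: Carrier at rest, untouched, reading 0.0125 to 0.022 (needle between the thick bars); each plate either on the spindle, flat within 0.1 rad, centre within 6.5 mm of its axis and 4 to 53 mm above the carrier, or lying on the bench over 90 mm from that axis; all at rest (value of joint carrier between 0.0125 and 0.022 m and velocity of joint carrier between -0.005 and 0.005 m/s and ((horizontal distance between plate0_c and carrier_seat below 0.0065 m and z of plate0_c in the frame of carrier_seat between 0.004 and 0.053 m and angle between plate0_c's own z axis and vertical below 0.1 rad) or (height (world z) of plate0_c below 0.02 m and horizontal distance between plate0_c and carrier_seat above 0.09 m)) and ((horizontal distance between plate1_c and carrier_seat below 0.0065 m and z of plate1_c in the frame of carrier_seat between 0.004 and 0.053 m and angle between plate1_c's own z axis and vertical below 0.1 rad) or (height (world z) of plate1_c below 0.02 m and horizontal distance between plate1_c and carrier_seat above 0.09 m)) and ((horizontal distance between plate2_c and carrier_seat below 0.0065 m and z of plate2_c in the frame of carrier_seat between 0.004 and 0.053 m and angle between plate2_c's own z axis and vertical below 0.1 rad) or (height (world z) of plate2_c below 0.02 m and horizontal distance between plate2_c and carrier_seat above 0.09 m)) and ((horizontal distance between plate3_c and carrier_seat below 0.0065 m and z of plate3_c in the frame of carrier_seat between 0.004 and 0.053 m and angle between plate3_c's own z axis and vertical below 0.1 rad) or (height (world z) of plate3_c below 0.02 m and horizontal distance between plate3_c and carrier_seat above 0.09 m)) and linear speed of each of plate0, plate1, plate2, plate3 below 0.02 m/s).
It fails at once if the scale is overloaded: the carrier is pushed past 0.038 (value of joint carrier above 0.038 m).
It fails at once if anything pushes on the scale with more than 16 N (contact force between scale and anything else above 16 N).
It fails at once if a plate is dropped down the spindle (falls faster than 0.4 m/s on it) ((horizontal distance between plate0_c and spindle_top below 0.0065 m and z of plate0_c in the frame of spindle_top below 0.012 m and linear speed of plate0 above 0.4 m/s) or (horizontal distance between plate1_c and spindle_top below 0.0065 m and z of plate1_c in the frame of spindle_top below 0.012 m and linear speed of plate1 above 0.4 m/s) or (horizontal distance between plate2_c and spindle_top below 0.0065 m and z of plate2_c in the frame of spindle_top below 0.012 m and linear speed of plate2 above 0.4 m/s) or (horizontal distance between plate3_c and spindle_top below 0.0065 m and z of plate3_c in the frame of spindle_top below 0.012 m and linear speed of plate3 above 0.4 m/s)).
It fails at once if two plates are carried at once (((height (world z) of plate1_c above 0.035 m and horizontal distance between plate1_c and carrier_seat above 0.008 m) and (height (world z) of plate0_c above 0.035 m and horizontal distance between plate0_c and carrier_seat above 0.008 m)) or ((height (world z) of plate2_c above 0.035 m and horizontal distance between plate2_c and carrier_seat above 0.008 m) and (height (world z) of plate0_c above 0.035 m and horizontal distance between plate0_c and carrier_seat above 0.008 m)) or ((height (world z) of plate2_c above 0.035 m and horizontal distance between plate2_c and carrier_seat above 0.008 m) and (height (world z) of plate1_c above 0.035 m and horizontal distance between plate1_c and carrier_seat above 0.008 m)) or ((height (world z) of plate3_c above 0.035 m and horizontal distance between plate3_c and carrier_seat above 0.008 m) and (height (world z) of plate0_c above 0.035 m and horizontal distance between plate0_c and carrier_seat above 0.008 m)) or ((height (world z) of plate3_c above 0.035 m and horizontal distance between plate3_c and carrier_seat above 0.008 m) and (height (world z) of plate1_c above 0.035 m and horizontal distance between plate1_c and carrier_seat above 0.008 m)) or ((height (world z) of plate3_c above 0.035 m and horizontal distance between plate3_c and carrier_seat above 0.008 m) and (height (world z) of plate2_c above 0.035 m and horizontal distance between plate2_c and carrier_seat above 0.008 m))).
It fails at once if a bystander is shifted by more than 30 mm (distance of any of slug, jar, brush, spatula, beaker, fragment from where it was at the start of the episode above 0.03 m).
It also fails if it takes over 72 s, if anything falls off the work surface, if the arm or the gripper's body presses on something with over 40 N, if the wrist force passes 120 N, or if a joint passes its speed limit or range.

### The arm

A 7-joint arm with a two-finger parallel gripper is mounted at the origin on the work surface. World frame = base frame: x ahead of the robot, y to its left, z up, the work surface at z = 0. Lengths are in mm, angles in rad, forces in N, time in s.
With the tool pointing down it reaches from about 400 to 900 mm from the base axis. Payload 5.6 kg.
Tool frame: the origin (TCP) lies at the very end of the fingers, on their centre line; the grasp point (between the pads) lies 19 mm behind it (ctrl.hold_point_z is the distance from the TCP to the grasp point, in mm); z points along the fingers, y is the line along which they close (so a half turn about z gives the same grasp; the last joint's range is limited). The gripper opens to 92 mm and grips with 3 to 60 N. Pads are 20 mm wide; open, the fingers measure 128 mm over their backs; the gripper's body (75 mm by 189 mm) begins 69 mm behind the grasp point.
Start: joints at [-1.179, 0.468, -0.012, 1.603, 0.006, 1.071, -0.056], TCP at [273.839, 589.509, 214.592] pointing down, gripper open.
Joint ranges: [-2.53, 2.53], [-0.31, 2.02], [-1.57, 1.55], [0.28, 2.44], [-1.29, 4.43], [0.15, 1.84], [-2.92, 2.92]. Speed limits (rad/s): [2.57, 2.57, 3.14, 3.14, 3.14, 3.14, 3.14].

### API

Orientations are given as a 3x3 rotation matrix whose columns are the frame's x, y, z axes.
In Python, from workcell import ctrl gives the robot as it stands. The module is installed in compiled form; this text tells all that it offers.
- The arm moves only by the tool step_arm, never from a script. Its argument "commands" is one flat list of numbers, 7 for each row, row after row: the shift along the tool's x, y, z in cm, then the turn, a rotation vector about the tool's x, y, z in rad, then the closure, from -1 (fully open) to 1 (shut). In form: [tx, ty, tz, wx, wy, wz, claw, tx, ty, tz, wx, wy, wz, claw, ...]. A call has exactly 10 rows; each row is the pose to reach, as a shift and turn from the pose commanded when the call began, along the tool's axes at that moment; what a row does not reach only later rows make up. A row lasts 1/10 s, in which the tool goes at most 50 mm and 8.59 degrees, less where a joint would pass 70% of its speed; a pose out of reach is approached as far as the arm can. A call with a gripper value outside its range is refused whole. The fingers move at their own pace and stop on an object; "force" is the grip in N (left out, the last holds). Time passes only in rows, so rows that repeat a pose let the fingers close, or fill a call up. It gives the time, the measured TCP pose, the force, the opening and the grip force at its end, in the units of the state.
- ctrl.get_obs(): the state, without advancing time (a new reading comes with each control period).
- ctrl.camera(name): name is "scene" or "side" or "wrist"; returns a dict with "image" (480x640x3 uint8, red, green, blue), "fx", "fy", "cx", "cy" (pixels), "view" (4x4, takes a point from world to camera coordinates); the wrist camera has in their place "mount" (4x4, takes a point from camera to tool coordinates, whose origin is the TCP and whose axes are the flange's). Camera axes: x right, y down, z forward; pixel columns grow to the right and rows downward; lengths in mm; the calibration is good to about 2 mm. A picture is of the moment at which its call begins: read the wrist's pose just before it. There is no depth.
- ctrl.close_job(): hands the job in; it is judged then, once.
Trained networks look in a picture, given as the dict that the camera call returned (one of the last four; its "shot" number tells which), for a name from the list of things; names that differ only in an ending like _2 or _b are one class to them, and where a whole thing is asked for, a point or a joint stands for the part that bears it (a point fixed in the world has none). Each returns a list of dicts, best first, with "conf" (0 to 1); they miss things now and then, are a little off and sometimes report something else, mostly with a low value. They report only what shows in the picture. A call takes as long as a camera call. They do not tell look-alikes from the thing itself.
- ctrl.find_in(query, picture): "box" ([left, top, right, bottom] in pixels, round what is visible of it).
- ctrl.tip_of(query, picture): "location" ([row, column] in pixels: a listed point, or the origin of a listed thing).
The state is a dict: "time_s": time; "joint_pos": joint angles; "joint_vel": joint speeds; "joint_torque": joint torques, N m; "tool_pos": TCP position; "eef_rot": TCP orientation; "wrist_force": force on the tool from outside, world axes, zero at the start; "torque": the same for the moment, N m; "width": finger opening in mm; "grip_force": force on a finger pad.
Only numpy, scipy, OpenCV 4.12 (cv2) and the standard library are available. Lean on these libraries where they do the work, as an engineer would, in place of code of your own. Each camera call takes 0.05 s, during which the arm holds its last target. There are 200 camera calls.

## Working session

There is one attempt and no reset: what is moved stays moved. The work goes in short steps, Python scripts to look and compute and a tool call to move; the robot and the scene stay as the last step left them, time stands still between calls to the robot, and variables do not carry over. Pictures are saved under pics/ and viewed, at most 10 in all, crops included, and the job is handed in when it is done.

Besides the shell and the picture viewer there is one more tool, called after "Emit:" in YAML: its name, and indented under it one key for each argument. step_arm: Moves the arm, as the interface text tells. Its arguments: {"type":"object","properties":{"commands":{"type":"array"},"force":{"type":"number"}},"required":["commands"]}

```bash
mkdir -p pics; cat > h.py <<'E'
import numpy as np, cv2
from workcell import ctrl
np.set_printoptions(precision=2,suppress=True)
def cam(n):
    o=ctrl.get_obs(); c=ctrl.camera(n)
    if n=='wrist':
        T=np.eye(4);T[:3,:3]=o['eef_rot'];T[:3,3]=o['tool_pos']
        c['c2w']=T@np.array(c['mount'])
    else: c['c2w']=np.linalg.inv(np.array(c['view']))
    return c
def ray(c,u,v,z):
    d=c['c2w'][:3,:3]@np.array([(u-c['cx'])/c['fx'],(v-c['cy'])/c['fy'],1]);o=c['c2w'][:3,3]
    return o+d*(z-o[2])/d[2]
def proj(c,p):
    q=np.linalg.inv(c['c2w'])@np.append(p,1);return np.array([c['fx']*q[0]/q[2]+c['cx'],c['fy']*q[1]/q[2]+c['cy']])
def save(c,n,crop=None,s=1):
    im=c['image'][:,:,::-1]
    if crop: a,b,e,f=map(int,crop); im=im[b:f,a:e]
    cv2.imwrite('pics/'+n,cv2.resize(im,None,fx=s,fy=s,interpolation=cv2.INTER_CUBIC))
E
python3 - <<'E'
from h import *
o=ctrl.get_obs();print(o['tool_pos'],o['eef_rot'],o['width'],o['time_s'])
ims=[]
for n in['scene','side','wrist']:
    c=cam(n);save(c,n+'.png');print(n,c['c2w'][:3,3],c['c2w'][:3,2])
    for q,z in[('plate1_c',7),('spindle_top',188),('slug',0),('jar',0)]:
        for d in ctrl.tip_of(q,c)[:6]:
            r,k=d['location'];print(q,round(d['conf'],2),round(k),round(r),ray(c,k,r,z))
E
```

```text
[273.61 588.97 213.67] [[-0.91  0.42 -0.  ]
 [ 0.42  0.91 -0.  ]
 [-0.   -0.   -1.  ]] 91.8432210385395 0.0
scene [895.07 389.43 759.09] [-0.42 -0.35 -0.84]
plate1_c 0.84 359 191 [347.15  57.84   7.  ]
plate1_c 0.75 303 192 [430.55 -34.66   7.  ]
plate1_c 0.7 332 219 [447.59  62.95   7.  ]
spindle_top 0.82 188 142 [ 591.07 -175.28  188.  ]
slug 0.56 280 274 [616.55  65.09   0.  ]
jar 0.76 429 285 [444.27 305.33   0.  ]
side [  23.5  -433.31  824.67] [ 0.52  0.52 -0.68]
plate1_c 0.85 253 359 [352.41  59.76   7.  ]
plate1_c 0.7 326 365 [432.61 -40.79   7.  ]
plate1_c 0.6 294 323 [458.31  67.45   7.  ]
spindle_top 0.87 463 285 [ 597.33 -177.14  188.  ]
spindle_top 0.32 444 353 [ 469.82 -230.68  188.  ]
slug 0.59 350 284 [610.05  63.27   0.  ]
jar 0.77 215 265 [452.07 299.84   0.  ]
wrist [204.06 620.81 384.89] [ 0.25 -0.11 -0.96]
spindle_top 0.74 270 411 [344.5  517.26 188.  ]
jar 0.96 176 426 [449.33 301.19   0.  ]
```

View pics/scene.png

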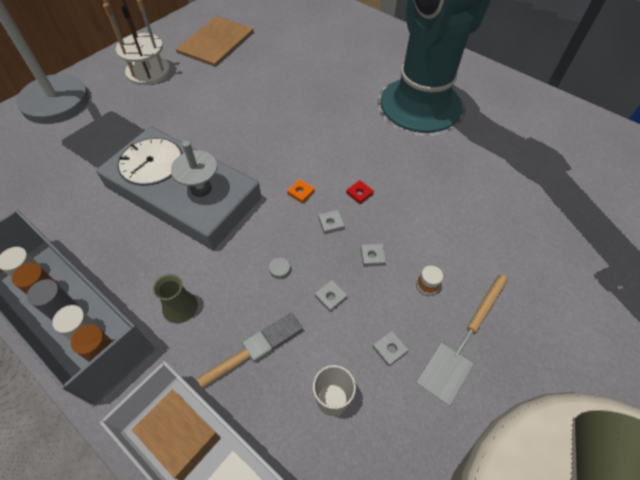

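View pics/side.png

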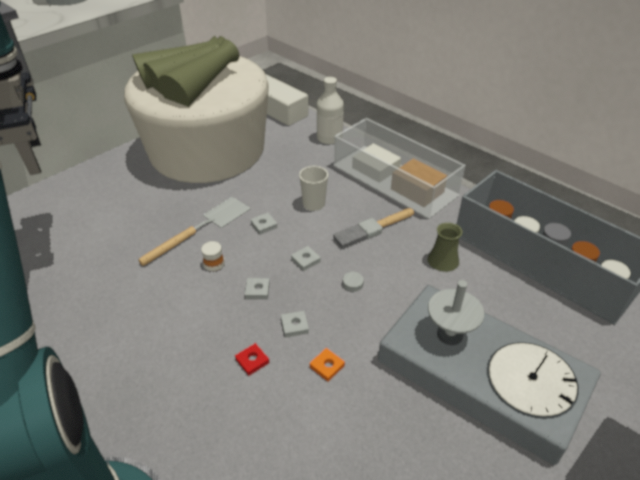

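Emit:
step_arm:
  commands: [-42.7,-31,-6,0,0,0,-1,-42.7,-31,-6,0,0,0,-1,-42.7,-31,-6,0,0,0,-1,-42.7,-31,-6,0,0,0,-1,-42.7,-31,-6,0,0,0,-1,-42.7,-31,-6,0,0,0,-1,-42.7,-31,-6,0,0,0,-1,-42.7,-31,-6,0,0,0,-1,-42.7,-31,-6,0,0,0,-1,-42.7,-31,-6,0,0,0,-1]

```text
time_s: 1.75
tool_pos: [516.2, 153.6, 271.8]
eef_rot: [[-0.907, 0.421, 0.001], [0.421, 0.907, 0.001], [-0.001, 0.001, -1.0]]
wrist_force: [0.8, 0.6, 1.0]
width: 91.8
grip_force: 0.0
```

```bash
python3 - <<'E'
from h import *
c=cam('side'); 
d=ctrl.find_in('scale',c)[:1];print(d)
save(c,'dial.png',(470,325,600,430),5)
for p in [(331,221),(373,254),(331,295),(390,348)]:
    pass
E
```

```text
[{'box': [377.5, 279.5, 600.3, 465.3], 'conf': 0.61}]
```

```bash
cat >> h.py <<'E'
def rect(c,ctr,half,z,px):
    s=np.array([[ctr[0]+a*half,ctr[1]+b*half] for a,b in((1,1),(1,-1),(-1,-1),(-1,1))])
    src=np.float32([proj(c,[x,y,z]) for x,y in s]);dst=np.float32([[0,0],[px,0],[px,px],[0,px]])
    return cv2.warpPerspective(c['image'][:,:,::-1].copy(),cv2.getPerspectiveTransform(src,dst),(px,px),flags=cv2.INTER_CUBIC)  # up=+x,left=+y
E
python3 - <<'E'
from h import *
c=cam('side');print('dial ctr',ray(c,533,377,64))
a=rect(c,ray(c,533,377,64)[:2],60,64,400)
w=cam('wrist')
b=cv2.resize(w['image'][:,:,::-1],(533,400))
cv2.imwrite('pics/a.png',cv2.resize(np.hstack([a,b]),(800,343)))
for q,z in[('plate1_c',7),('spindle_top',188),('slug',0),('jar',0)]:
    for d in ctrl.tip_of(q,w)[:6]:
        r,k=d['location'];print(q,round(d['conf'],2),round(k),round(r),ray(w,k,r,z))
E
```

```text
dial ctr [ 618.5  -318.94   64.  ]
plate1_c 0.71 233 184 [455.43  62.04   7.  ]
plate1_c 0.65 184 96 [348.65  59.5    7.  ]
spindle_top 0.58 370 246 [533.36 179.15 188.  ]
slug 0.95 291 290 [607.67  60.05   0.  ]
jar 0.8 426 83 [449.11 306.94   0.  ]
```

View pics/a.png

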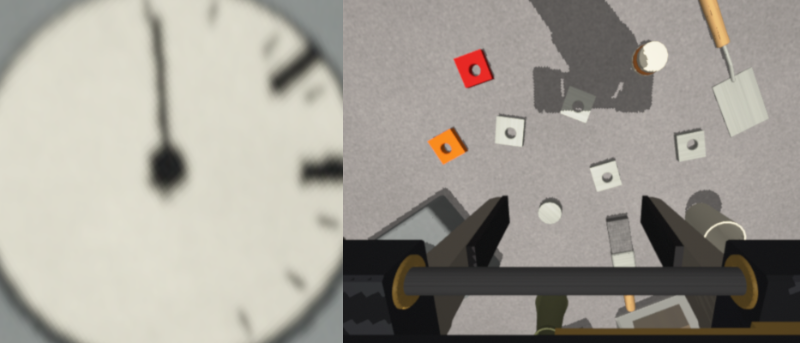

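```bash
cat >> h.py <<'E'
def plates(c,zt=14):
    """square grey/white blobs near top height: centre, yaw, via bright threshold; returns list"""
    hsv=cv2.cvtColor(c['image'],cv2.COLOR_RGB2HSV);out=[]
    m=((hsv[:,:,2]>190)&(hsv[:,:,1]<40)).astype(np.uint8)
    cs,h=cv2.findContours(m,cv2.RETR_CCOMP,cv2.CHAIN_APPROX_NONE)
    for i,k in enumerate(cs):
        if h[0][i][3]<0 and cv2.contourArea(k)>500:
            w=np.float32([ray(c,*p[0],zt)[:2] for p in k]);r=cv2.minAreaRect(w)
            if 38<min(r[1]) and max(r[1])<50:
                b=[]
                j=h[0][i][2]
                while j>=0:
                    if cv2.contourArea(cs[j])>60: b=cv2.minEnclosingCircle(np.float32([ray(c,*p[0],zt)[:2] for p in cs[j]]))
                    j=h[0][j][0]
                out.append((np.array(r[0]),np.array(r[1]),r[2],b))
    return out
E
python3 - <<'E'
from h import *
w=cam('wrist');o=ctrl.get_obs();print(o['tool_pos'],w['fx'])
for p in plates(w):print(p)
im=w['image'];print(im[184,222],im[202,475],im[245,355],im[144,320],im[184,200])
E
```

```text
[514.76 156.98 270.86] 371.78749354059886
(array([611.59,  57.46]), array([39.16, 38.46]), 65.28186798095703, [])
(array([591.89, 173.45]), array([44.36, 44.81]), 82.39202880859375, ((594.2723999023438, 175.06834411621094), 10.799283027648926))
(array([604.03, 320.92]), array([43.01, 42.86]), 76.15007781982422, ((601.85107421875, 323.366943359375), 11.219114303588867))
(array([455.42,  62.76]), array([43.96, 44.02]), 57.17714309692383, ((458.2424621582031, 63.41457748413086), 10.5803804397583))
[222 223 211] [203 203 189] [223 223 212] [118 119 112] [171 165 161]
```

Emit:
step_arm:
  commands: [-21.2,-26.9,0,0,0,0,-1,-21.2,-26.9,0,0,0,0,-1,-21.2,-26.9,0,0,0,0,-1,-21.2,-26.9,0,0,0,0,-1,-21.2,-26.9,0,0,0,0,-1,-21.2,-26.9,0,0,0,0,-1,-21.2,-26.9,4,0,0,0,-1,-21.2,-26.9,4,0,0,0,-1,-21.2,-26.9,4,0,0,0,-1,-21.2,-26.9,4,0,0,0,-1]

```text
time_s: 3.2
tool_pos: [595.0, -175.4, 231.4]
eef_rot: [[-0.908, 0.419, 0.0], [0.419, 0.908, 0.001], [0.0, 0.001, -1.0]]
wrist_force: [-0.2, 0.1, 0.2]
width: 92.0
grip_force: 0.0
```

```bash
python3 - <<'E'
from h import *
w=cam('wrist');o=ctrl.get_obs();print(o['tool_pos'],o['eef_rot'],o['wrist_force'])
for d in ctrl.tip_of('spindle_top',w)[:3]:
    r,k=d['location'];print(round(d['conf'],2),k,r,ray(w,k,r,189))
save(w,'sp.png')
E
```

```text
[ 595.28 -175.21  231.95] [[-0.91  0.42  0.  ]
 [ 0.42  0.91  0.  ]
 [-0.    0.   -1.  ]] [-0.96  0.4  -0.12]
0.95 327.5 261.9 [ 595.07 -174.4   189.  ]
```

View pics/sp.png

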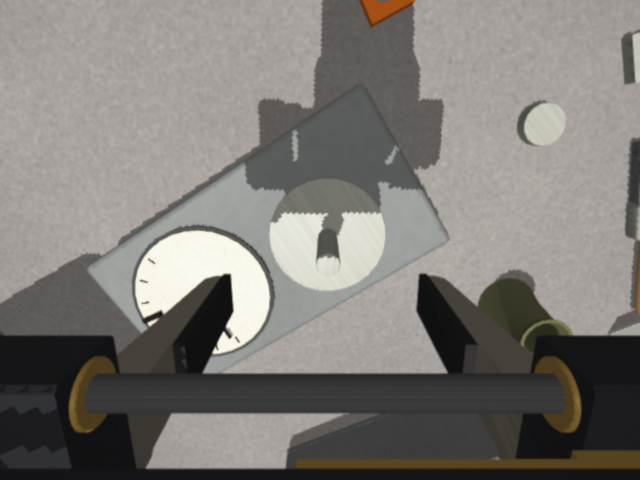

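Emit:
step_arm:
  commands: [0,0,4.8,0,0,0,-1,0,0,5.2,0,0,0,-1,0,0,5.2,0,0,0,-1,0,0,5.2,0,0,0,-1,0,0,5.2,0,0,0,-1,0,0,5.2,0,0,0,-1,0,0,5.2,0,0,0,-1,0,0,5.2,0,0,0,-1,0,0,5.2,0,0,0,-1,0,0,5.2,0,0,0,-1]

```text
time_s: 4.3
tool_pos: [594.4, -177.9, 179.1]
eef_rot: [[-0.907, 0.421, -0.0], [0.421, 0.907, 0.0], [0.0, -0.0, -1.0]]
wrist_force: [0.7, 0.6, -0.1]
width: 91.8
grip_force: 0.0
```

```bash
python3 - <<'E'
from h import *
w=cam('wrist');o=ctrl.get_obs();print(o['tool_pos'],o['eef_rot'],o['wrist_force'])
for d in ctrl.tip_of('spindle_top',w)[:3]:
    r,k=d['location'];print(round(d['conf'],2),k,r,ray(w,k,r,189))
p=ray(w,k,r,189)
a=rect(w,p[:2],15,189,400)
u,v=k,r
b=cv2.resize(w['image'][int(v)-40:int(v)+40,int(u)-40:int(u)+40,::-1],(400,400),interpolation=cv2.INTER_NEAREST)
cv2.imwrite('pics/sp2.png',np.hstack([a,b]))
E
```

```text
[ 594.41 -177.86  179.08] [[-0.91  0.42  0.  ]
 [ 0.42  0.91  0.  ]
 [ 0.    0.   -1.  ]] [-0.04 -0.6   0.44]
0.69 334.3 299.0 [ 595.42 -174.3   189.  ]
```

View pics/sp2.png

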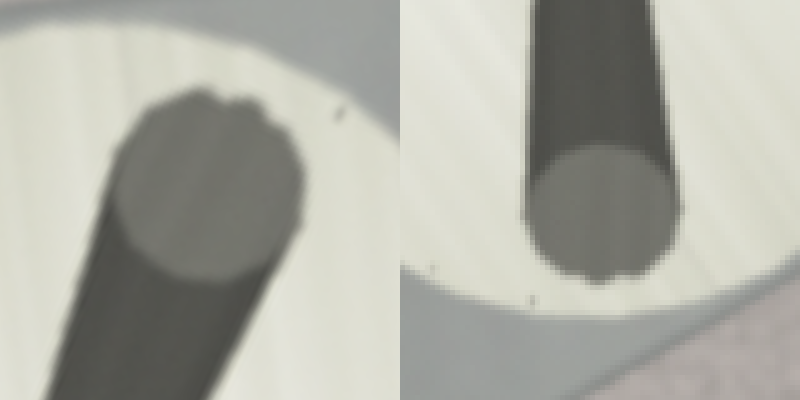

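Emit:
step_arm:
  commands: [0,0,-3.5,0,0,0,-0.6,4,2.5,-5,0,0,0,-0.6,22.7,16,-3,0,0,0.138,-0.6,22.7,16,-3,0,0,0.138,-0.6,22.7,16,-3,0,0,0.138,-0.6,22.7,16,-3,0,0,0.138,-0.6,22.7,16,-3,0,0,0.138,-0.6,22.7,16,5,0,0,0.138,-0.6,22.7,16,10,0,0,0.138,-0.6,22.7,16,10,0,0,0.138,-0.6]

```text
time_s: 5.4
tool_pos: [454.4, 63.1, 76.7]
eef_rot: [[-0.841, 0.541, -0.002], [0.541, 0.841, -0.001], [0.002, -0.002, -1.0]]
wrist_force: [0.4, -0.7, -0.0]
width: 73.6
grip_force: 0.0
```

```bash
python3 - <<'E'
from h import *
w=cam('wrist');o=ctrl.get_obs();print(o['tool_pos'],o['eef_rot'],o['width'])
R=np.array(o['eef_rot'])
for p in plates(w):
    print(p); d=np.append(p[0]-np.array(o['tool_pos'])[:2],0);print('tool delta',R.T@d)
save(w,'A.png',(140,60,540,360),2)
E
```

```text
[452.03  62.36  73.5 ] [[-0.84  0.54 -0.01]
 [ 0.54  0.84 -0.  ]
 [ 0.01 -0.01 -1.  ]] 73.26881648918464
```

View pics/A.png

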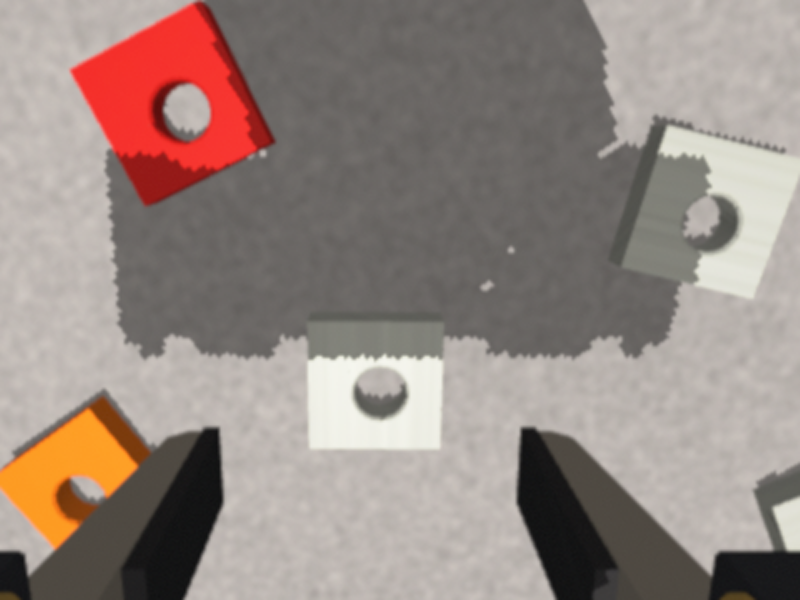

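```bash
python3 - <<'E'
from h import *
w=cam('wrist');o=ctrl.get_obs();print(o['tool_pos'])
R=np.array(o['eef_rot']);p=ray(w,327.5,252.7,14);print(p,R.T@(p-o['tool_pos']))
for x,y in((308,322),(442,322),(442,449),(308,449)):print(ray(w,140+x/2,60+y/2,14))
E
```

```text
[452.89  62.25  75.93]
[451.73  63.37  14.  ] [ 1.27  0.69 61.93]
[422.43  56.84  14.  ]
[445.39  92.68  14.  ]
[482.48  70.18  14.  ]
[458.45  32.56  14.  ]
```

Emit:
step_arm:
  commands: [0.1,0,3,0,0,0,-0.6,0.1,0,6,0,0,0,-0.6,0.1,0,6.5,0,0,0,-0.6,0.1,0,6.8,0,0,0,-0.6,0.1,0,6.8,0,0,0,-0.6,0.1,0,6.8,0,0,0,-0.6,0.1,0,6.8,0,0,0,-0.6,0.1,0,6.8,0,0,0,-0.6,0.1,0,6.8,0,0,0,-0.6,0.1,0,6.8,0,0,0,-0.6]

```text
time_s: 6.5
tool_pos: [455.2, 63.5, 11.2]
eef_rot: [[-0.84, 0.542, 0.0], [0.542, 0.84, 0.0], [-0.0, 0.0, -1.0]]
wrist_force: [-0.4, -0.3, 0.3]
width: 73.6
grip_force: 0.0
```

Emit:
step_arm:
  commands: [0,0,0.5,0,0,0,-0.6,0,0,0.8,0,0,0,-0.6,0,0,0.8,0,0,0,1,0,0,0.8,0,0,0,1,0,0,0.8,0,0,0,1,0,0,0.8,0,0,0,1,0,0,0.8,0,0,0,1,0,0,0.8,0,0,0,1,0,0,0.8,0,0,0,1,0,0,0.8,0,0,0,1]
  force: 30

```text
time_s: 7.5
tool_pos: [455.2, 63.5, 3.1]
eef_rot: [[-0.84, 0.542, 0.0], [0.542, 0.84, 0.0], [-0.0, 0.0, -1.0]]
wrist_force: [0.2, 0.7, 0.0]
width: 43.3
grip_force: 30.0
```

Emit:
step_arm:
  commands: [0,0,-3,0,0,0,1,0,0,-8,0,0,0,1,0,0,-13,0,0,0,1,0,0,-18,0,0,0,1,-3,-1.5,-21.7,0,0,0,1,-7,-3.6,-21.7,0,0,-0.04,1,-11,-5.7,-21.7,0,0,-0.08,1,-15,-7.8,-21.7,0,0,-0.12,1,-19,-9.8,-21.7,0,0,-0.138,1,-22,-11.4,-21.7,0,0,-0.138,1]

```text
time_s: 8.5
tool_pos: [578.5, -154.3, 219.6]
eef_rot: [[-0.906, 0.422, -0.001], [0.422, 0.906, -0.001], [0.0, -0.001, -1.0]]
wrist_force: [0.3, 1.0, -1.6]
width: 43.6
grip_force: 30.0
```

Emit:
step_arm:
  commands: [-2.3,-2,0,0,0,0,1,-2.6,-2,0,0,0,0,1,-2.6,-2,0,0,0,0,1,-2.6,-2,0,0,0,0,1,-2.6,-2,0,0,0,0,1,-2.6,-2,0,0,0,0,1,-2.6,-2,0,0,0,0,1,-2.6,-2,0,0,0,0,1,-2.6,-2,0,0,0,0,1,-2.6,-2,0,0,0,0,1]

```text
time_s: 9.5
tool_pos: [593.3, -180.6, 220.1]
eef_rot: [[-0.907, 0.421, 0.0], [0.421, 0.907, 0.0], [-0.0, 0.0, -1.0]]
wrist_force: [0.9, 0.2, -2.2]
width: 43.6
grip_force: 30.0
```

```bash
cat > bore.py <<'E'
from h import *
import sys
w=cam('wrist');o=ctrl.get_obs();print(o['tool_pos'],o['wrist_force'],o['width'])
z=o['tool_pos'][2]+11
p=o['tool_pos']
a=rect(w,p[:2],30,z,400)
q=proj(w,[p[0],p[1],z])
b=cv2.resize(w['image'][int(q[1])-50:int(q[1])+50,int(q[0])-50:int(q[0])+50,::-1],(400,400),interpolation=cv2.INTER_CUBIC)
print('crop origin',int(q[0])-50,int(q[1])-50)
cv2.imwrite('pics/'+sys.argv[1],np.hstack([a,b]))
E
python3 bore.py b1.png
```

```text
[ 593.34 -180.7   220.09] [ 0.18 -0.29 -2.21] 43.208462384821814
crop origin 276 251
```

View pics/b1.png

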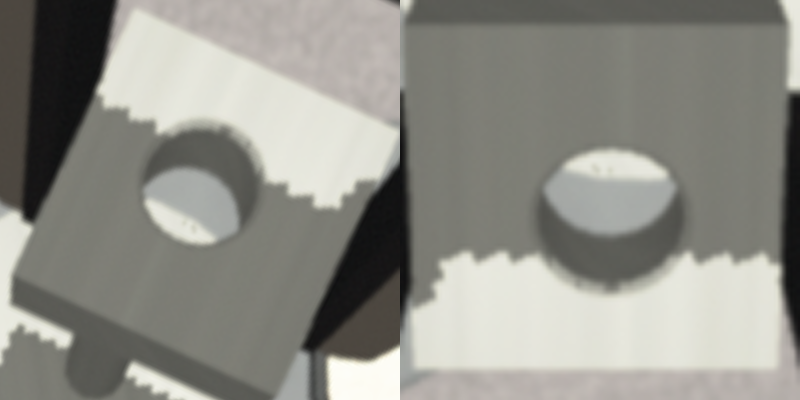

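Emit:
step_arm:
  commands: [0.23,0.57,0,0,0,0,1,0.23,0.57,1,0,0,0,1,0.23,0.57,2,0,0,0,1,0.23,0.57,2.2,0,0,0,1,0.23,0.57,2.2,0,0,0,1,0.23,0.57,2.2,0,0,0,1,0.23,0.57,2.2,0,0,0,1,0.23,0.57,2.2,0,0,0,1,0.23,0.57,2.2,0,0,0,1,0.23,0.57,2.2,0,0,0,1]

```text
time_s: 10.55
tool_pos: [593.7, -174.6, 198.2]
eef_rot: [[-0.907, 0.421, 0.0], [0.421, 0.907, -0.0], [-0.0, 0.0, -1.0]]
wrist_force: [0.3, -0.1, -1.1]
width: 43.8
grip_force: 30.0
```

```bash
python3 bore.py b2.png
```

```text
[ 593.72 -174.52  198.21] [-0.52 -0.22 -1.47] 43.42388229054202
crop origin 276 250
```

View pics/b2.png

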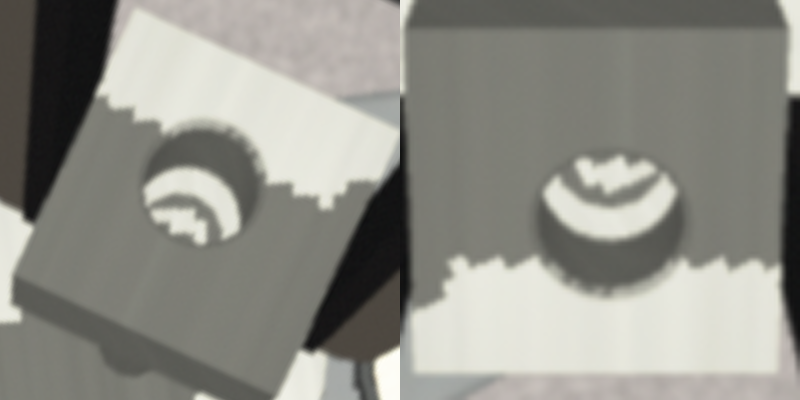

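Emit:
step_arm:
  commands: [0,0,0.2,0,0,0,1,0,0,0.4,0,0,0,1,0,0,0.6,0,0,0,1,0,0,0.8,0,0,0,1,0,0,1.0,0,0,0,1,0,0,1.2,0,0,0,1,0,0,1.4,0,0,0,1,0,0,1.6,0,0,0,1,0,0,1.6,0,0,0,1,0,0,1.6,0,0,0,1]

```text
time_s: 11.6
tool_pos: [593.7, -174.6, 182.1]
eef_rot: [[-0.907, 0.421, 0.0], [0.421, 0.907, -0.0], [-0.0, -0.0, -1.0]]
wrist_force: [0.8, 0.2, -0.9]
width: 43.7
grip_force: 30.0
```

```bash
python3 bore.py b3.png
```

```text
[ 593.74 -174.58  182.15] [-0.74  0.23 -1.05] 43.70816353771358
crop origin 276 251
```

View pics/b3.png

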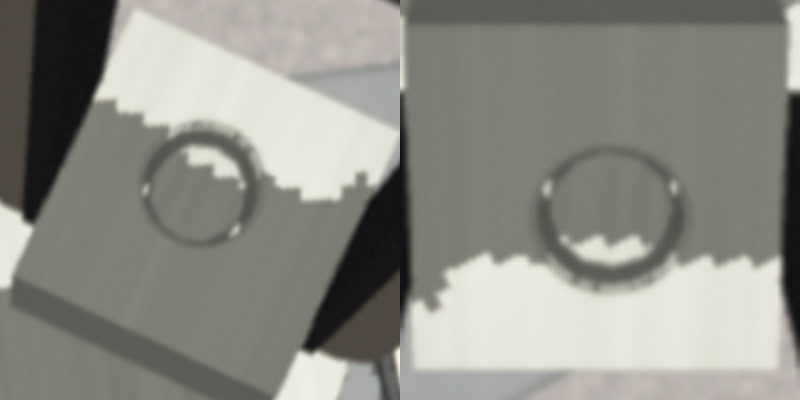

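Emit:
step_arm:
  commands: [0,0,0.6,0,0,0,1,0,0,1.2,0,0,0,1,0,0,1.8,0,0,0,1,0,0,2.4,0,0,0,1,0,0,3.0,0,0,0,1,0,0,3.6,0,0,0,1,0,0,4.2,0,0,0,1,0,0,4.6,0,0,0,1,0,0,4.9,0,0,0,1,0,0,4.9,0,0,0,1]

```text
time_s: 12.65
tool_pos: [593.4, -174.5, 132.6]
eef_rot: [[-0.907, 0.421, -0.001], [0.421, 0.907, 0.0], [0.001, -0.0, -1.0]]
wrist_force: [-0.9, -0.2, -2.2]
width: 43.3
grip_force: 30.0
```

Emit:
step_arm:
  commands: [0,0,0.2,0,0,0,1,0,0,0.4,0,0,0,1,0,0,0.6,0,0,0,1,0,0,0.8,0,0,0,1,0,0,0.9,0,0,0,1,0,0,0.9,0,0,0,1,0,0,0.9,0,0,0,1,0,0,0.9,0,0,0,1,0,0,0.9,0,0,0,1,0,0,0.9,0,0,0,1]

```text
time_s: 13.65
tool_pos: [593.8, -174.6, 124.2]
eef_rot: [[-0.907, 0.421, 0.0], [0.421, 0.907, -0.0], [-0.0, 0.0, -1.0]]
wrist_force: [1.3, -0.3, 0.1]
width: 44.1
grip_force: 30.0
```

Emit:
step_arm:
  commands: [0,0,0,0,0,0,-0.4,0,0,0,0,0,0,-0.4,0,0,0,0,0,0,-0.4,0,0,0,0,0,0,-0.4,0,0,0,0,0,0,-0.4,0,0,0,0,0,0,-0.4,0,0,0,0,0,0,-0.4,0,0,0,0,0,0,-0.4,0,0,0,0,0,0,-0.4,0,0,0,0,0,0,-0.4]

```text
time_s: 14.65
tool_pos: [593.7, -174.6, 124.1]
eef_rot: [[-0.907, 0.421, 0.0], [0.421, 0.907, 0.0], [-0.0, 0.0, -1.0]]
wrist_force: [-1.1, 0.2, -0.0]
width: 64.2
grip_force: 0.0
```

Emit:
step_arm:
  commands: [0,0,-2,0,0,0,-0.4,0,0,-4,0,0,0,-0.4,0,0,-7,0,0,0,-0.4,0,0,-10,0,0,0,-0.6,0,0,-10.5,0,0,0,-0.6,0,0,-10.5,0,0,0,-0.6,0,0,-10.5,0,0,0,-0.6,0,0,-10.5,0,0,0,-0.6,0,0,-10.5,0,0,0,-0.6,0,0,-10.5,0,0,0,-0.6]

```text
time_s: 15.65
tool_pos: [593.3, -174.5, 228.3]
eef_rot: [[-0.907, 0.421, -0.001], [0.421, 0.907, 0.0], [0.001, -0.0, -1.0]]
wrist_force: [-0.0, 0.1, -0.4]
width: 73.1
grip_force: 0.0
```

```bash
python3 - <<'E'
from h import *
o=ctrl.get_obs();print(o['tool_pos'],o['wrist_force'],o['time_s'])
c=cam('side')
a=rect(c,ray(c,533,377,64)[:2],60,64,400)
w=cam('wrist')
b=cv2.resize(w['image'][:,:,::-1],(533,400))
cv2.imwrite('pics/r1.png',cv2.resize(np.hstack([a,b]),(800,343)))
E
```

```text
[ 593.33 -174.49  228.26] [-0.04  0.13 -0.44] 15.65
```

View pics/r1.png

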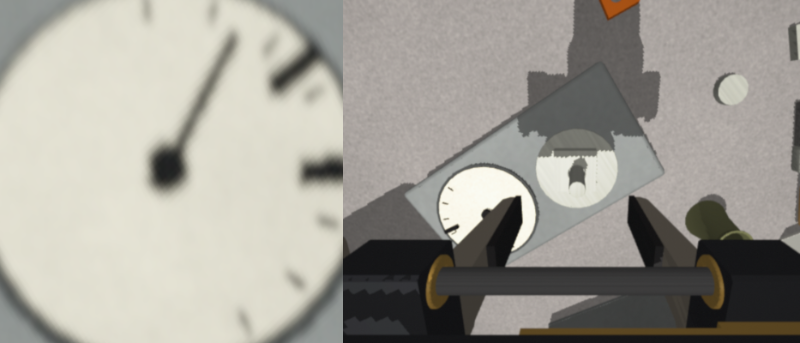

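```bash
cat > bfit.py <<'E'
import numpy as np, cv2
def bfit(img):  # 400x400 crop, 4 px per image px
    g=cv2.GaussianBlur(cv2.cvtColor(img,cv2.COLOR_BGR2GRAY).astype(np.float32),(0,0),2)
    t=np.linspace(0,2*np.pi,120,endpoint=False);best=[]
    def s(x,y,k):
        return cv2.remap(g,(x+(74+k)*np.cos(t)).astype(np.float32)[None],(y+(72.5+k)*np.sin(t)).astype(np.float32)[None],cv2.INTER_LINEAR)[0]
    for x in range(150,251,1):
        for y in range(130,301,1):
            d=np.abs(s(x,y,5)-s(x,y,-5));best.append((np.minimum(d,40).mean(),x,y))
    best.sort(reverse=True);return best
if __name__=='__main__':
    for n in('b1','b2','b3'):
        b=bfit(cv2.imread(f'pics/{n}.png')[:,400:]);print(n,b[:3],next(q for q in b if np.hypot(q[1]-b[0][1],q[2]-b[0][2])>15))
E
python3 bfit.py
python3 - <<'E'
from h import *
o=ctrl.get_obs();R=np.array(o['eef_rot']);print(R.T@(np.array([591.9,173.45,80])-o['tool_pos']),o['tool_pos'])
E
```

```text
b1 [(np.float32(35.93555), 210, 222), (np.float32(35.929058), 210, 223), (np.float32(35.92648), 210, 221)] (np.float32(23.156925), 195, 219)
b2 [(np.float32(34.697746), 210, 228), (np.float32(34.66569), 211, 228), (np.float32(34.472893), 209, 228)] (np.float32(23.887909), 209, 213)
b3 [(np.float32(28.914803), 210, 216), (np.float32(28.846191), 211, 216), (np.float32(28.79963), 210, 215)] (np.float32(22.671179), 224, 222)
[147.96 314.97 148.65] [ 593.48 -174.55  228.63]
```

Emit:
step_arm:
  commands: [2,4.2,0,0,0,0,-0.6,14.8,31.5,0,0,0,-0.1,-0.6,14.8,31.5,0,0,0,-0.2,-0.6,14.8,31.5,0,0,0,-0.302,-0.6,14.8,31.5,0,0,0,-0.302,-0.6,14.8,31.5,0,0,0,-0.302,-0.6,14.8,31.5,5,0,0,-0.302,-0.6,14.8,31.5,14,0,0,-0.302,-0.6,14.8,31.5,14,0,0,-0.302,-0.6,14.8,31.5,14,0,0,-0.302,-0.6]

```text
time_s: 16.75
tool_pos: [587.4, 173.7, 83.1]
eef_rot: [[-0.991, 0.13, -0.011], [0.13, 0.991, -0.004], [0.01, -0.005, -1.0]]
wrist_force: [-0.3, 0.5, -0.5]
width: 73.4
grip_force: 0.0
```

Emit:
step_arm:
  commands: [0,0,0,0,0,0,-0.6,0,0,0,0,0,0,-0.6,0,0,0,0,0,0,-0.6,0,0,0,0,0,0,-0.6,0,0,0,0,0,0,-0.6,0,0,0,0,0,0,-0.6,0,0,0,0,0,0,-0.6,0,0,0,0,0,0,-0.6,0,0,0,0,0,0,-0.6,0,0,0,0,0,0,-0.6]

```text
time_s: 17.75
tool_pos: [592.1, 173.5, 89.0]
eef_rot: [[-0.991, 0.132, -0.0], [0.132, 0.991, -0.0], [0.0, -0.0, -1.0]]
wrist_force: [0.2, -0.2, 0.5]
width: 73.3
grip_force: 0.0
```

```bash
python3 - <<'E'
from h import *
w=cam('wrist');o=ctrl.get_obs();p0=np.array(o['tool_pos']);print(p0,o['eef_rot'],o['width'])
R=np.array(o['eef_rot'])
for p in plates(w): print(p,R.T@np.append(p[0]-p0[:2],0))
for d in ctrl.tip_of('plate1_c',w)[:3]:
    r,k=d['location'];print(d['conf'],ray(w,k,r,7))
for q in('beaker','brush'):
  for d in ctrl.tip_of(q,w)[:1]:
    r,k=d['location'];print(q,d['conf'],ray(w,k,r,0))
# top face outline incl. shadowed part via low-res gray rows
m=cv2.cvtColor(w['image'],cv2.COLOR_RGB2GRAY);print(m[190:300:6,270:390:6])
E
```

```text
[592.08 173.46  88.98] [[-0.99  0.13 -0.  ]
 [ 0.13  0.99 -0.  ]
 [ 0.   -0.   -1.  ]] 73.2951085454227
(array([612.41,  54.5 ]), array([40.82, 45.8 ]), 34.76091003417969, []) [ -35.91 -115.22    0.01]
(array([605.86, 321.68]), array([46.32, 47.46]), 76.41202545166016, ((601.9364013671875, 323.15234375), 10.120794296264648)) [  5.98 148.73  -0.02]
(array([464.16, 180.62]), array([44.4 , 44.06]), 43.94376754760742, []) [127.75  -9.85   0.02]
brush 0.98 [773.49 131.78   0.  ]
[[100 102 103 100 103 102  99  99 103 105 106 104 102 106 101 102 100 102
  101 102]
 [101 103 102  99 100 102 101 103 102 103 107 103 106 105 101 103  98 104
  103 103]
 [100 101 102 103 107 103 104 103 102 103 102 105 103 101 103 102 105 105
  102 105]
 [ 99 102 100  99 102 105 104 108 106 102 101 103 100 104 100 101  98 101
  103 102]
 [102 106 104 102 109 105 102 102 102 102  98  98  98  96  97 102 102 104
  104 106]
 [106 107 102 101 118 128 128 128 128 126 126 127 125 125 124 104 103 107
  100 102]
 [102 106 105 103 113 124 124 124 124 124 124 124 124 124 124 103 102 104
  108 103]
 [103 102 103 105 115 125 
[... 294 characters left out ...]
 186 182
  184 191]
 [184 179 183 183 205 234 234 234 152  92  93  89 229 229 229 184 188 184
  180 182]
 [190 188 181 187 194 234 233 233 232 203 194 227 228 227 226 185 188 184
  188 185]
 [179 185 175 186 199 238 237 237 236 236 235 234 234 233 233 179 181 185
  184 184]
 [186 178 185 183 192 232 233 232 232 232 231 232 230 230 229 184 182 182
  182 187]
 [186 181 172 189 188 180 178 177 185 187 182 185 190 186 188 193 185 183
  184 188]
 [177 178 183 179 182 178 184 183 187 185 187 182 181 190 185 183 184 186
  189 184]
 [174 178 179 185 181 178 176 180 178 188 185 187 187 188 183 181 182 186
  184 190]
 [173 175 182 183 186 181 180 178 183 182 185 188 182 188 180 182 188 187
  182 194]]
```

Emit:
step_arm:
  commands: [0,0,3,0,0,0,-0.6,0,0,6,0,0,0,-0.6,0,0,7.5,0,0,0,-0.6,0,0,8.2,0,0,0,-0.6,0,0,8.6,0,0,0,-0.6,0,0,8.6,0,0,0,-0.6,0,0,8.6,0,0,0,-0.6,0,0,8.6,0,0,0,-0.6,0,0,8.6,0,0,0,-0.6,0,0,8.6,0,0,0,-0.6]

```text
time_s: 18.95
tool_pos: [592.4, 173.6, 3.6]
eef_rot: [[-0.991, 0.132, 0.001], [0.132, 0.991, 0.0], [-0.001, 0.0, -1.0]]
wrist_force: [0.1, 0.8, 0.5]
width: 73.8
grip_force: 0.0
```

Emit:
step_arm:
  commands: [0,0,0,0,0,0,1,0,0,0,0,0,0,1,0,0,0,0,0,0,1,0,0,0,0,0,0,1,0,0,0,0,0,0,1,0,0,0,0,0,0,1,0,0,0,0,0,0,1,0,0,0,0,0,0,1,0,0,0,0,0,0,1,0,0,0,0,0,0,1]
  force: 30

```text
time_s: 19.95
tool_pos: [592.2, 173.6, 3.1]
eef_rot: [[-0.991, 0.132, 0.0], [0.132, 0.991, 0.0], [-0.0, 0.0, -1.0]]
wrist_force: [-1.1, 2.0, -1.5]
width: 43.9
grip_force: 30.0
```

Emit:
step_arm:
  commands: [0,0,-3,0,0,0,1,0,0,-8,0,0,0,1,0,0,-13,0,0,0,1,0,0,-18,0,0,0,1,-0.4,-3,-21.7,0,0,0,1,-1,-7.5,-21.7,0,0,0.06,1,-1.6,-12,-21.7,0,0,0.12,1,-2.2,-16.5,-21.7,0,0,0.18,1,-2.8,-21,-21.7,0,0,0.24,1,-3.4,-25.5,-21.7,0,0,0.302,1]

```text
time_s: 20.95
tool_pos: [591.3, -85.7, 219.9]
eef_rot: [[-0.906, 0.424, -0.001], [0.424, 0.906, 0.0], [0.001, -0.0, -1.0]]
wrist_force: [0.9, -0.7, -2.6]
width: 43.6
grip_force: 30.0
```

```bash
python3 - <<'E'
from h import *
o=ctrl.get_obs();R=np.array(o['eef_rot']);print(o['tool_pos'],R,o['width'],R.T@(np.array([593.5,-177,220])-o['tool_pos']))
E
```

```text
[591.28 -85.72 219.91] [[-0.91  0.42 -0.  ]
 [ 0.42  0.91  0.  ]
 [ 0.   -0.   -1.  ]] 43.55893773468158 [-40.68 -81.74  -0.09]
```

Emit:
step_arm:
  commands: [-2,-4.2,0,0,0,0,1,-4.05,-8.4,0,0,0,0,1,-4.05,-8.4,0,0,0,0,1,-4.05,-8.4,0,0,0,0,1,-4.05,-8.4,0,0,0,0,1,-4.05,-8.4,0,0,0,0,1,-4.05,-8.4,0,0,0,0,1,-4.05,-8.4,0,0,0,0,1,-4.05,-8.4,0,0,0,0,1,-4.05,-8.4,0,0,0,0,1]

```text
time_s: 21.95
tool_pos: [593.5, -176.8, 220.1]
eef_rot: [[-0.907, 0.421, 0.0], [0.421, 0.907, 0.0], [-0.0, 0.0, -1.0]]
wrist_force: [-0.2, -0.2, -1.6]
width: 43.8
grip_force: 30.0
```

```bash
cat > tgt.py <<'E'
from h import *
from bfit import bfit
w=cam('wrist');o=ctrl.get_obs();p=np.array(o['tool_pos']);R=np.array(o['eef_rot']);print(p,R,o['wrist_force'],o['width'])
q=proj(w,[p[0],p[1],p[2]+11]);x0,y0=int(q[0])-50,int(q[1])-50
b=bfit(cv2.resize(w['image'][y0:y0+100,x0:x0+100,::-1],(400,400),interpolation=cv2.INTER_CUBIC))
print(x0,y0,b[:2],next(k for k in b if np.hypot(k[1]-b[0][1],k[2]-b[0][2])>15))
u,v=x0+b[0][1]/4,y0+b[0][2]/4
e=R.T@(ray(w,u,v,p[2]+11)-p); print('bore px',u,v,'tool',e)
r=R.T@(ray(w,328.6,306.4,p[2]+11)-p); print('plateA ref tool',r)
# plate A threaded at TCP (593.7,-174.57): bore must come to the same place
t=np.array([593.7,-174.57,p[2]])+R@(r-e); print('target',t,'move tool mm',R.T@(t-p))
E
python3 tgt.py
```

```text
[ 593.45 -176.88  220.13] [[-0.91  0.42  0.  ]
 [ 0.42  0.91  0.  ]
 [-0.    0.   -1.  ]] [ 0.28  0.31 -1.66] 43.40499617577631
276 251 [(np.float32(35.716667), 208, 218), (np.float32(35.69804), 209, 218)] (np.float32(23.527082), 223, 216)
bore px 328.0 305.5 tool [ -2.22   0.84 -11.  ]
plateA ref tool [ -2.69   1.13 -11.  ]
target [ 594.24 -174.51  220.13] move tool mm [0.28 2.49 0.  ]
```

Emit:
step_arm:
  commands: [0.03,0.25,0.5,0,0,0,1,0.03,0.25,1.5,0,0,0,1,0.03,0.25,2.5,0,0,0,1,0.03,0.25,3.0,0,0,0,1,0.03,0.25,3.2,0,0,0,1,0.03,0.25,3.2,0,0,0,1,0.03,0.25,3.2,0,0,0,1,0.03,0.25,3.2,0,0,0,1,0.03,0.25,3.2,0,0,0,1,0.03,0.25,3.2,0,0,0,1]

```text
time_s: 23.0
tool_pos: [594.3, -174.7, 188.3]
eef_rot: [[-0.907, 0.421, 0.0], [0.421, 0.907, -0.0], [-0.0, 0.0, -1.0]]
wrist_force: [-0.1, -0.6, -1.2]
width: 43.4
grip_force: 30.0
```

Emit:
step_arm:
  commands: [0,0,0.2,0,0,0,1,0,0,0.4,0,0,0,1,0,0,0.6,0,0,0,1,0,0,0.8,0,0,0,1,0,0,1.0,0,0,0,1,0,0,1.2,0,0,0,1,0,0,1.4,0,0,0,1,0,0,1.4,0,0,0,1,0,0,1.4,0,0,0,1,0,0,1.4,0,0,0,1]

```text
time_s: 24.0
tool_pos: [594.3, -174.7, 174.2]
eef_rot: [[-0.907, 0.421, 0.0], [0.421, 0.907, -0.0], [-0.0, 0.0, -1.0]]
wrist_force: [0.8, 0.1, -2.5]
width: 43.7
grip_force: 30.0
```

```bash
python3 tgt.py; python3 - <<'E'
from h import *
# is spindle still at expected depth? interior brightness of bore
w=cam('wrist');m=cv2.cvtColor(w['image'],cv2.COLOR_RGB2GRAY);print(m[282:332:3,303:355:3])
s=cam('side');a=cv2.cvtColor(rect(s,ray(s,533,377,64)[:2],60,64,400),cv2.COLOR_BGR2GRAY)
t=np.arange(-30,120,1.);pr=[np.mean([a[int(194-r*np.cos(np.radians(k))),int(194+r*np.sin(np.radians(k)))] for r in range(50,120,3)]) for k in t]
print('needle deg',t[np.argsort(pr)[:5]],np.sort(pr)[:3])
E
```

```text
[ 594.26 -174.67  174.19] [[-0.91  0.42  0.  ]
 [ 0.42  0.91 -0.  ]
 [-0.    0.   -1.  ]] [-0.37  0.26 -2.4 ] 43.55875260918892
276 251 [(np.float32(29.709236), 209, 215), (np.float32(29.682064), 209, 214)] (np.float32(22.222973), 195, 221)
bore px 328.25 304.75 tool [ -1.91   0.81 -11.  ]
plateA ref tool [ -2.76   0.98 -11.  ]
target [ 594.54 -174.78  174.19] move tool mm [-0.3   0.02  0.  ]
[[125 125 124 125 125 124 125 125 125 124 124 125 125 125 125 125 125 125]
 [126 126 127 127 127 126 126 126 124 125 126 127 126 127 127 126 126 126]
 [127 127 126 126 126 122 107 100 103  99 100 114 124 126 126 126 126 126]
 [125 125 126 125 110  97 119 126 123 124 124 107  96 118 125 126 126 125]
 [124 124 124 114  90 121 125 124 123 124 125 121 115  92 119 124 123 124]
 [125 125 120 189 116 124 125 124 121 124 124 121 124 111 129 125 124 125]
 [127 128 110 114 121 124 125 124 122 123 124 121 124 112  88 120 127 127]
 [127 127 103  91 122 124 124 124 122 124 123 121 125 116  84 117 127 127]
 [126 124 103  85 121 124 125 124 121 124 124 120 124 107  84 115 125 124]
 [123 123 109  85 110 143 125 124 141 125 123 126 124  91  93 117 123 123]
 [124 124 119  92  91 195 165 204 222 172 201 216 128  84 109 123 124 124]
 [147 202 219 131 102  92 167 208 216 218 186 129  88 135 185 149 160 205]
 [227 228 228 218 162 109  91  93 100  97  92  99 151 188 225 223 226 226]
 [226 227 226 226 220 176 128 139 112 140 157 176 200 224 225 225 224 225]
 [228 228 227 227 227 227 222 214 204 207 216 225 226 225 225 225 225 224]
 [230 230 230 230 230 229 229 229 229 229 229 229 228 228 228 228 228 227]
 [230 230 230 230 230 230 230 230 230 230 230 230 229 229 229 229 228 229]]
needle deg [28. 29. 27. 30. 26.] [120.42 120.71 126.25]
```

Emit:
step_arm:
  commands: [0,0,0.5,0,0,0,1,0,0,1.0,0,0,0,1,0,0,1.5,0,0,0,1,0,0,2.0,0,0,0,1,0,0,2.5,0,0,0,1,0,0,3.0,0,0,0,1,0,0,3.3,0,0,0,1,0,0,3.6,0,0,0,1,0,0,3.6,0,0,0,1,0,0,3.6,0,0,0,1]

```text
time_s: 25.15
tool_pos: [594.3, -174.7, 138.2]
eef_rot: [[-0.907, 0.421, 0.0], [0.421, 0.907, -0.0], [-0.0, 0.0, -1.0]]
wrist_force: [-0.2, -0.3, -3.3]
width: 43.8
grip_force: 30.0
```

Emit:
step_arm:
  commands: [0,0,0.2,0,0,0,1,0,0,0.4,0,0,0,1,0,0,0.6,0,0,0,1,0,0,0.7,0,0,0,1,0,0,0.7,0,0,0,1,0,0,0.7,0,0,0,1,0,0,0.7,0,0,0,1,0,0,0.7,0,0,0,1,0,0,0.7,0,0,0,1,0,0,0.7,0,0,0,1]

```text
time_s: 26.15
tool_pos: [594.3, -174.7, 131.2]
eef_rot: [[-0.907, 0.421, 0.0], [0.421, 0.907, -0.0], [-0.0, 0.0, -1.0]]
wrist_force: [1.9, 0.2, 0.0]
width: 43.6
grip_force: 30.0
```

Weight transferred; release and withdraw.

Emit:
step_arm:
  commands: [0,0,0,0,0,0,-0.4,0,0,0,0,0,0,-0.4,0,0,0,0,0,0,-0.4,0,0,0,0,0,0,-0.4,0,0,0,0,0,0,-0.4,0,0,0,0,0,0,-0.4,0,0,0,0,0,0,-0.4,0,0,0,0,0,0,-0.4,0,0,0,0,0,0,-0.4,0,0,0,0,0,0,-0.4]

```text
time_s: 27.15
tool_pos: [594.2, -174.6, 131.1]
eef_rot: [[-0.907, 0.421, 0.0], [0.421, 0.907, -0.0], [-0.0, 0.0, -1.0]]
wrist_force: [-0.1, 0.1, -0.4]
width: 64.3
grip_force: 0.0
```

Emit:
step_arm:
  commands: [0,0,-2,0,0,0,-0.4,0,0,-4,0,0,0,-0.4,0,0,-7,0,0,0,-0.4,0,0,-10,0,0,0,-0.4,0,0,-11,0,0,0,-0.4,0,0,-11,0,0,0,-0.4,0,0,-11,0,0,0,-0.4,0,0,-11,0,0,0,-0.4,0,0,-11,0,0,0,-0.4,0,0,-11,0,0,0,-0.4]

```text
time_s: 28.15
tool_pos: [593.8, -174.5, 240.1]
eef_rot: [[-0.907, 0.421, -0.002], [0.421, 0.907, 0.0], [0.002, -0.001, -1.0]]
wrist_force: [0.7, -0.1, -0.0]
width: 64.1
grip_force: 0.0
```

```bash
python3 - <<'E'
from h import *
o=ctrl.get_obs();print(o['tool_pos'],o['wrist_force'],o['width'],o['time_s'])
s=cam('side');a=cv2.cvtColor(rect(s,ray(s,533,377,64)[:2],60,64,400),cv2.COLOR_BGR2GRAY)
t=np.arange(-30,120,1.);pr=[np.mean([a[int(194-r*np.cos(np.radians(k))),int(194+r*np.sin(np.radians(k)))] for r in range(50,120,3)]) for k in t]
print('needle deg',t[np.argsort(pr)[:5]],np.sort(pr)[:3])
w=cam('wrist')
for q,z in(('spindle_top',175),('plate1_c',134)):
  for d in ctrl.tip_of(q,w)[:2]: r,k=d['location'];print(q,d['conf'],ray(w,k,r,z))
  for d in ctrl.tip_of(q,s)[:4]: r,k=d['location'];print(' side',q,d['conf'],ray(s,k,r,z))
E
```

```text
[ 593.79 -174.55  240.1 ] [ 0.68 -0.14 -0.03] 64.10621164725774 28.15
needle deg [63. 62. 64. 61. 65.] [108.5  108.75 112.25]
spindle_top 0.77 [ 596.08 -173.62  175.  ]
 side spindle_top 0.95 [ 597.92 -170.63  175.  ]
 side spindle_top 0.62 [482.85 156.78 175.  ]
 side plate1_c 0.74 [ 368.24 -100.92  134.  ]
 side plate1_c 0.64 [302.53 -14.72 134.  ]
 side plate1_c 0.61 [ 586.86 -176.47  134.  ]
```

```bash
python3 -c "
from workcell import ctrl
print(ctrl.close_job())"
```

```text
the job is handed in; nothing more can be done
None
```

I handed the job in at about 28 s with two plates threaded flat on the spindle; the dial reads roughly 0.015 from the camera picture, between the bars (0.0130 and 0.0215), and the judge returned no verdict.

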